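# Find the worn punch spring and park its head

## Task

One of the three heads on the bench hole punch has a tired return spring. Working along the row from the robot's left to its right, press each head's round pad well down with the fingertips (more than half its 12 mm travel) and let it spring back; then take the head with the softest spring out of use by pushing the parking tab behind it fully down, and let go. Leave the other two tabs up, lift nothing, and do not shift the things lying on and around the punch.

Things in the scene. Friction and masses are not known exactly. Their poses are not given: they have to be found in the camera images.
- punch_base: the bench hole punch's grey base casting, 220 (x) by 380 (y) by 26 mm high, fixed; origin under the base on the bench, midway along its length; its y axis runs along the row of heads, its -x side (paper table with a raised fence at the +y end) faces the robot. Its yaw turns up to about 17 degrees.
- head_a: punch head a, one of three identical-looking grey heads on the base (body 78 mm in x, 46 mm wide in y, 35 mm high, 36 mm at the back). The three stand in a row along y in any order, 90 to 140 mm apart. Origin at the underside of the head, 26 mm above the bench; axes as the base. It sits on dowels and would come up if pulled
- pad_a (a joint): how far the press pad of head_a is pushed down against its spring: 0 = up, 0.012 m = on its stop; springs back when let go. The force rises evenly from about 2 N at the top; 8 mm down, the worn (softest) spring pushes back with about 3 N, the two good springs with 7 to 9 N (13 N at most on the stop). Pressing a pad does not move its tab
- pad_top_a (a point): centre of the flat top of head_a's press pad, a round black plastic pad 40 mm across and 16 mm thick on a coil spring; 94 mm above the bench when up, 15 mm to -x of the head's origin; moves with the pad
- tab_a (a joint): angle of head_a's parking tab: 0 to 0.1 rad = raised (as found), 0.75 = fully down on its stop. Hinged at the back of the head along its y, 34 mm to +x of the head's origin, 58 mm above the bench. A push down near its end takes 4 N at first, 9 N near the bottom; it stays where it is left. Down, it draws its pad down by a leaf spring inside: 8 mm with the worn spring, 3 mm with a good one
- tab_end_a (a point): middle of the outer end of head_a's parking tab, a steel flap 30 mm wide (y), 4 mm thick, its end 38 mm to +x of its hinge line; it slopes up away from the head at 37 degrees when raised (end about 81 mm above the bench) and slopes 6 degrees downwards when fully down (end about 54 mm above the bench, about 72 mm to +x of the head's origin)
- head_b: punch head b, one of three identical-looking grey heads on the base (body 78 mm in x, 46 mm wide in y, 35 mm high, 36 mm at the back). The three stand in a row along y in any order, 90 to 140 mm apart. Origin at the underside of the head, 26 mm above the bench; axes as the base. It sits on dowels and would come up if pulled
- pad_b (a joint): how far the press pad of head_b is pushed down against its spring: 0 = up, 0.012 m = on its stop; springs back when let go. The force rises evenly from about 2 N at the top; 8 mm down, the worn (softest) spring pushes back with about 3 N, the two good springs with 7 to 9 N (13 N at most on the stop). Pressing a pad does not move its tab
- pad_top_b (a point): centre of the flat top of head_b's press pad, a round black plastic pad 40 mm across and 16 mm thick on a coil spring; 94 mm above the bench when up, 15 mm to -x of the head's origin; moves with the pad
- tab_b (a joint): angle of head_b's parking tab: 0 to 0.1 rad = raised (as found), 0.75 = fully down on its stop. Hinged at the back of the head along its y, 34 mm to +x of the head's origin, 58 mm above the bench. A push down near its end takes 4 N at first, 9 N near the bottom; it stays where it is left. Down, it draws its pad down by a leaf spring inside: 8 mm with the worn spring, 3 mm with a good one
- tab_end_b (a point): middle of the outer end of head_b's parking tab, a steel flap 30 mm wide (y), 4 mm thick, its end 38 mm to +x of its hinge line; it slopes up away from the head at 37 degrees when raised (end about 81 mm above the bench) and slopes 6 degrees downwards when fully down (end about 54 mm above the bench, about 72 mm to +x of the head's origin)
- head_c: punch head c, one of three identical-looking grey heads on the base (body 78 mm in x, 46 mm wide in y, 35 mm high, 36 mm at the back). The three stand in a row along y in any order, 90 to 140 mm apart. Origin at the underside of the head, 26 mm above the bench; axes as the base. It sits on dowels and would come up if pulled
- pad_c (a joint): how far the press pad of head_c is pushed down against its spring: 0 = up, 0.012 m = on its stop; springs back when let go. The force rises evenly from about 2 N at the top; 8 mm down, the worn (softest) spring pushes back with about 3 N, the two good springs with 7 to 9 N (13 N at most on the stop). Pressing a pad does not move its tab
- pad_top_c (a point): centre of the flat top of head_c's press pad, a round black plastic pad 40 mm across and 16 mm thick on a coil spring; 94 mm above the bench when up, 15 mm to -x of the head's origin; moves with the pad
- tab_c (a joint): angle of head_c's parking tab: 0 to 0.1 rad = raised (as found), 0.75 = fully down on its stop. Hinged at the back of the head along its y, 34 mm to +x of the head's origin, 58 mm above the bench. A push down near its end takes 4 N at first, 9 N near the bottom; it stays where it is left. Down, it draws its pad down by a leaf spring inside: 8 mm with the worn spring, 3 mm with a good one
- tab_end_c (a point): middle of the outer end of head_c's parking tab, a steel flap 30 mm wide (y), 4 mm thick, its end 38 mm to +x of its hinge line; it slopes up away from the head at 37 degrees when raised (end about 81 mm above the bench) and slopes 6 degrees downwards when fully down (end about 54 mm above the bench, about 72 mm to +x of the head's origin)
- type_line: loose line of metal type, 60 (x) by 12 by 23 mm high, standing on the punch's paper table (26 mm above the bench); origin at centre of underside; leave it alone
- ink_tin: loose round aluminium tin, 68 mm across, 50 mm high, on the bench; origin at centre of underside; leave it alone
- sorts_tray: loose open cardboard tray, 150 (x) by 110 by 35 mm high, with metal spacing pieces inside, on the bench; origin at centre of underside; leave it alone
- print_block: loose wooden printing block, 50 (x) by 26 by 25 mm high, on the bench beyond the punch; origin at centre of underside; leave it alone

How it is judged (in metres and radians):
On the way, in this order (a step that is already met when the one before it is completed fails the run):
1. the pad of the robot's left-hand head is pressed more than 5 mm down (((value of joint pad_a above 0.005 m and y of head_a in the frame of head_b above 0 m and y of head_a in the frame of head_c above 0 m) or (value of joint pad_b above 0.005 m and y of head_b in the frame of head_a above 0 m and y of head_b in the frame of head_c above 0 m) or (value of joint pad_c above 0.005 m and y of head_c in the frame of head_a above 0 m and y of head_c in the frame of head_b above 0 m))), for 0.1 s.
2. the pad of the middle head is pressed more than 5 mm down (((value of joint pad_a above 0.005 m and ((y of head_a in the frame of head_b above 0 m and y of head_a in the frame of head_c below 0 m) or (y of head_a in the frame of head_b below 0 m and y of head_a in the frame of head_c above 0 m))) or (value of joint pad_b above 0.005 m and ((y of head_b in the frame of head_a above 0 m and y of head_b in the frame of head_c below 0 m) or (y of head_b in the frame of head_a below 0 m and y of head_b in the frame of head_c above 0 m))) or (value of joint pad_c above 0.005 m and ((y of head_c in the frame of head_a above 0 m and y of head_c in the frame of head_b below 0 m) or (y of head_c in the frame of head_a below 0 m and y of head_c in the frame of head_b above 0 m))))), for 0.1 s.
3. the pad of the robot's right-hand head is pressed more than 5 mm down (((value of joint pad_a above 0.005 m and y of head_a in the frame of head_b below 0 m and y of head_a in the frame of head_c below 0 m) or (value of joint pad_b above 0.005 m and y of head_b in the frame of head_a below 0 m and y of head_b in the frame of head_c below 0 m) or (value of joint pad_c above 0.005 m and y of head_c in the frame of head_a below 0 m and y of head_c in the frame of head_b below 0 m))), for 0.1 s.
4. the parking tab of the head with the softest spring is pushed down, so that its pad is drawn down (tab beyond 0.66 of 0.75 rad, pad more than 5 mm down, which a good spring does not allow) (((value of joint tab_a above 0.66 rad and value of joint pad_a above 0.005 m) or (value of joint tab_b above 0.66 rad and value of joint pad_b above 0.005 m) or (value of joint tab_c above 0.66 rad and value of joint pad_c above 0.005 m))), for 0.2 s.
At the end, for the whole second after the job is handed in: The softest head's tab is down (beyond 0.66 of 0.75 rad) and keeps its pad more than 5 mm down; the other tabs are raised (below 0.2 rad), their pads up (within 2 mm); no head pulled up (4 mm); loose things within 20 mm of where they stood, at rest (((value of joint tab_a above 0.66 rad and value of joint pad_a above 0.005 m and value of joint each of tab_b, tab_c below 0.2 rad and value of joint each of pad_b, pad_c below 0.002 m) or (value of joint tab_b above 0.66 rad and value of joint pad_b above 0.005 m and value of joint each of tab_a, tab_c below 0.2 rad and value of joint each of pad_a, pad_c below 0.002 m) or (value of joint tab_c above 0.66 rad and value of joint pad_c above 0.005 m and value of joint each of tab_a, tab_b below 0.2 rad and value of joint each of pad_a, pad_b below 0.002 m)) and distance of each of head_a, head_b, head_c from where it was at the start of the episode below 0.004 m and distance of each of type_line, ink_tin, sorts_tray, print_block from where it was at the start of the episode below 0.02 m and linear speed of each of type_line, ink_tin, sorts_tray, print_block below 0.02 m/s); the robot touches nothing.
It fails at once if the parking tab of a head with a good spring is pushed down (tab beyond 0.6 rad while its pad is drawn down less than 3.5 mm) ((value of joint tab_a above 0.6 rad and value of joint pad_a below 0.0035 m) or (value of joint tab_b above 0.6 rad and value of joint pad_b below 0.0035 m) or (value of joint tab_c above 0.6 rad and value of joint pad_c below 0.0035 m)).
It fails at once if a punch head is lifted more than 4 mm off its seat (distance of any of head_a, head_b, head_c from where it was at the start of the episode above 0.004 m).
It fails at once if a loose thing near the work is lifted or shifted by more than 20 mm (distance of any of type_line, ink_tin, sorts_tray, print_block from where it was at the start of the episode above 0.02 m).
It also fails if it takes over 61 s, if anything falls off the work surface, if the arm or the gripper's body presses on something with over 40 N, if the wrist force passes 120 N, or if a joint passes its speed limit or range.

## Robot

A 6-joint arm with a two-finger parallel gripper is mounted at the origin on the work surface. World frame = base frame: x ahead of the robot, y to its left, z up, the work surface at z = 0. Lengths are in m, angles in degrees, forces in N, time in s.
With the tool pointing down it reaches from about 0.4 to 0.825 m from the base axis. Payload 7 kg.
Tool frame: the origin (TCP) lies at the very end of the fingers, on their centre line; the grasp point (between the pads) lies 19 mm behind it (r.grasp_offset is the z of the grasp point in the tool frame, in m); z points along the fingers, y is the direction in which the jaws open and shut (so a half turn about z gives the same grasp; the last joint's range is limited). The gripper opens to 88 mm and grips with 3 to 60 N. Pads are 19 mm wide; open, the fingers measure 130 mm over their backs; the gripper's body (78 mm by 193 mm) begins 47 mm behind the grasp point.
Start: joints at [-48.065, 20.546, 0.682, 0, -70.136, -16.507], TCP at [0.29, -0.61, 0.227] pointing down, gripper open.
Joint ranges: [-176.03, 176.03], [-82.01, 121.73], [-58.28, 71.71], [-173.87, 95.51], [-174.79, -0.11], [-173.66, 173.66]. Speed limits (degrees/s): [136.94, 136.94, 172.46, 180, 180, 180].

## Interface

Orientations are given as [roll, pitch, yaw] about the fixed x, y, z axes, in that order (R = Rz(yaw) Ry(pitch) Rx(roll)).
In Python, from plant import r gives the robot as it stands.
- The arm moves only by the tool carry_out, never from a script. Its argument "plan" is a list of rows, each a list of 6 numbers: the shift along the world's x, y, z in m, then the turn, a rotation vector about the world's x, y, z in rad. In form: [[tx, ty, tz, wx, wy, wz], ...]. A call has 1 to 12 rows; each row shifts and turns the pose as measured when the row begins; what a row does not reach is not made up. A row lasts 1/12 s, in which the tool goes at most 41.7 mm and 7.16 degrees, less where a joint would pass 70% of its speed; a pose out of reach is approached as far as the arm can. A call with a gripper value outside its range is refused whole. "fingers" is the closure, from -1 (fully open) to 1 (shut), set as the call begins (left out, the last holds). The fingers move at their own pace and stop on an object; "force" is the grip in N (left out, the last holds). Time passes only in rows, so rows that do not move let the fingers close. It gives the time, the measured TCP pose, the force and the opening at its end, in the units of the state.
- r.get_state(): the state, without advancing time (a new reading comes with each control period).
- r.capture(name): name is "side" or "top" or "wrist"; returns the picture (420x560x3 uint8, red, green, blue); there is no depth.
- r.camera_model(name): a dict with "fov_y" (degrees; the focal length in pixels is half the picture's height over the tangent of half this angle, whatever the lens; pixels are square), "cx", "cy" (the principal point, pixels), "R" (3x3) and "t" (3): a world point X has camera coordinates R X + t; the wrist camera has in their place "mount" (4x4, takes a point from camera to tool coordinates, whose origin is the TCP and whose axes are the flange's). Camera axes: x right, y down, z forward; pixel columns grow to the right and rows downward; lengths in m; the calibration is good to about 2 mm. A picture is of the moment at which its call begins: read the wrist's pose just before it. camera_model takes no time and is no camera call.
- r.close_job(): hands the job in, once; it reports no verdict.
The state is a dict: "time_s": time; "joints": joint angles; "qd": joint speeds; "joint_torque": joint torques, N m; "tcp_pos": TCP position; "eef_rot": TCP orientation; "contact_force": force on the tool from outside, world axes, zero at the start; "moment": the same for the moment, N m; "gripper_width": finger opening in m.
Only numpy, scipy, OpenCV 4.12 (cv2) and the standard library are available. Lean on these libraries where they do the work, as an engineer would, in place of code of your own. Each camera call takes 0.05 s, during which the arm holds its last target.

## Working session

There is one attempt and no reset: what is moved stays moved. The work goes in short steps, Python scripts to look and compute and a tool call to move; the robot and the scene stay as the last step left them, time stands still between calls to the robot, and variables do not carry over. Pictures are saved under pics/ and viewed, and the job is handed in when it is done.

Besides the shell and the picture viewer there is one more tool, called after "Request:" as name(argument=value, ...) on one line, values as JSON. carry_out: Moves the arm, as the interface text tells. Its arguments: {"type":"object","properties":{"plan":{"type":"array"},"fingers":{"type":"number"},"force":{"type":"number"}},"required":["plan"]}

```bash
mkdir -p pics; ls
python3 - <<'E'
from plant import r
import cv2
for n in ("top","side"):
    cv2.imwrite(f"pics/{n}0.png",r.capture(n)[:,:,::-1]); m=r.camera_model(n); print(n,m)
print(r.get_state()); print(r.camera_model("wrist"))
E
```

```text
pics
top {'fov_y': 44.9688426998815, 'cx': 284.79782570326773, 'cy': 216.6139001392192, 'R': array([[ 7.27571135e-04, -9.99999511e-01,  6.70202239e-04],
       [-9.95798959e-01, -7.85880811e-04, -9.15631796e-02],
       [ 9.15636615e-02, -6.00767965e-04, -9.95799043e-01]]), 't': array([-0.00729793,  0.59223871,  1.61743221])}
side {'fov_y': 50.48767468062249, 'cx': 289.5283786347507, 'cy': 211.8897211228886, 'R': array([[-0.95581301, -0.29396328,  0.00266126],
       [-0.18967068,  0.60974171, -0.76957136],
       [ 0.22460304, -0.73607108, -0.63855527]]), 't': array([0.5931122 , 0.16650853, 1.01553823])}
{'time_s': 0.1, 'joints': array([-4.80663514e+01,  2.05877383e+01,  6.37305744e-01, -1.78242998e-02,
       -7.01376754e+01, -1.65063662e+01]), 'qd': array([ 0.10274991, -0.03844542,  0.14139855,  0.07207983, -0.00210717,
       -0.09336404]), 'joint_torque': array([-1.29385502e-03, -5.84163022e+01,  2.93754208e+01,  7.01567754e+00,
        1.01574478e-02, -6.39050882e-05]), 'tcp_pos': array([ 0.2895847 , -0.60921076,  0.22569848]), 'eef_rot': array([ 1.79910762e+02, -8.96951987e-03, -1.54578780e+02]), 'contact_force': array([0.34444447, 0.17459677, 0.12156985]), 'moment': array([-0.04803899, -0.02091662, -0.01288253]), 'gripper_width': 0.0877229900988471}
{'fov_y': 62.888566725695, 'cx': 283.09865328509755, 'cy': 209.78719250130354, 'mount': array([[-5.62801018e-04, -9.53576998e-01, -3.01148787e-01,
         8.08312028e-02],
       [ 9.99999207e-01, -8.75981747e-04,  9.04919709e-04,
         3.79839883e-04],
       [-1.12671146e-03, -3.01148039e-01,  9.53576735e-01,
        -1.57958368e-01],
       [ 0.00000000e+00,  0.00000000e+00,  0.00000000e+00,
         1.00000000e+00]])}
```

View pics/top0.png

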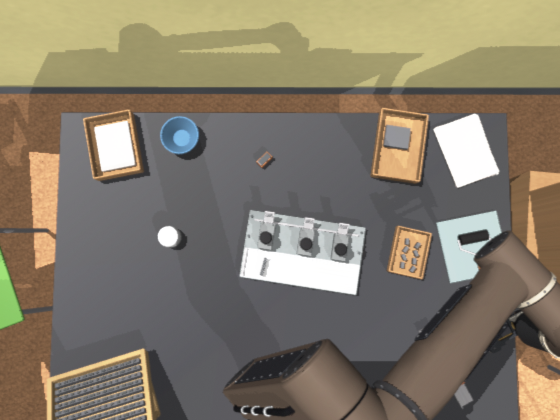

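View pics/side0.png

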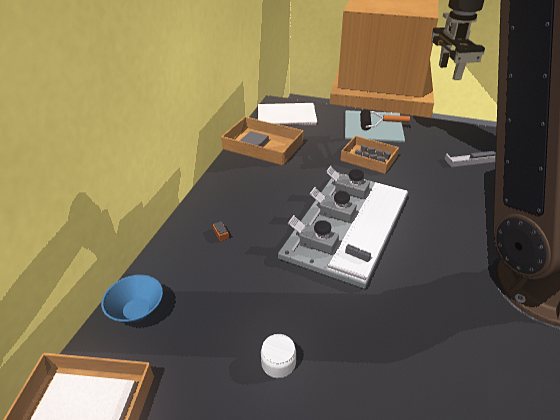

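The top view shows the three black pads at about (266,237), (306,243) and (341,249), with tabs behind them (up in the image). The type line is at (264,267), the tin at (169,237), the tray at (410,252) and the block at (264,159). Next I'll refine the pad positions.

```bash
cat > h.py <<'E'
import numpy as np, cv2
def K(m): return 210/np.tan(np.radians(m['fov_y']/2))
def ray(m,u,v):
    d=np.array([(u-m['cx'])/K(m),(v-m['cy'])/K(m),1.]); R=m['R'];return -R.T@m['t'],R.T@d
def onz(m,u,v,z):
    o,d=ray(m,u,v); return o+d*(z-o[2])/d[2]
def proj(m,X):
    c=m['R']@np.array(X)+m['t']; return c[:2]/c[2]*K(m)+[m['cx'],m['cy']]
def wristmodel(r,s):
    from scipy.spatial.transform import Rotation as Ro
    m=dict(r.camera_model("wrist")); T=np.eye(4);T[:3,:3]=Ro.from_euler('xyz',s['eef_rot'],degrees=True).as_matrix();T[:3,3]=s['tcp_pos']
    W=np.linalg.inv(T@m['mount']); m['R']=W[:3,:3]; m['t']=W[:3,3]; return m
E
python3 - <<'E'
from plant import r
from h import *
for n,(x0,y0,x1,y1) in dict(top=(230,200,380,305),side=(270,150,420,300)).items():
    im=cv2.imread(f"pics/{n}0.png"); m=r.camera_model(n)
    k=(im.max(2)<32).astype(np.uint8); k[:y0]=0;k[y1:]=0;k[:,:x0]=0;k[:,x1:]=0
    N,l,st,c=cv2.connectedComponentsWithStats(k)
    for i in range(1,N):
        if 40<st[i,4]<600: print(n,c[i],st[i],onz(m,*c[i],.094))
    cv2.imwrite(f"pics/{n}0z.png",cv2.resize(im[y0:y1,x0:x1],None,fx=4 if n!='top' else 5,fy=4 if n!='top' else 5,interpolation=cv2.INTER_CUBIC))
E
```

```text
(no output)
```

View pics/top0z.png

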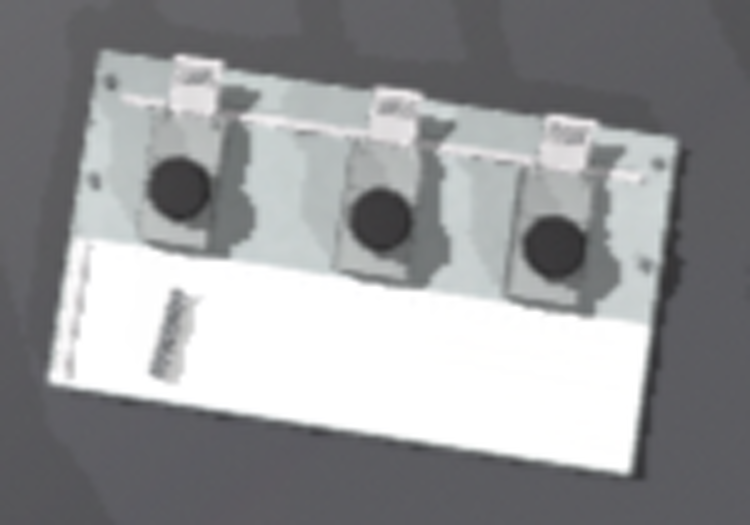

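View pics/side0z.png

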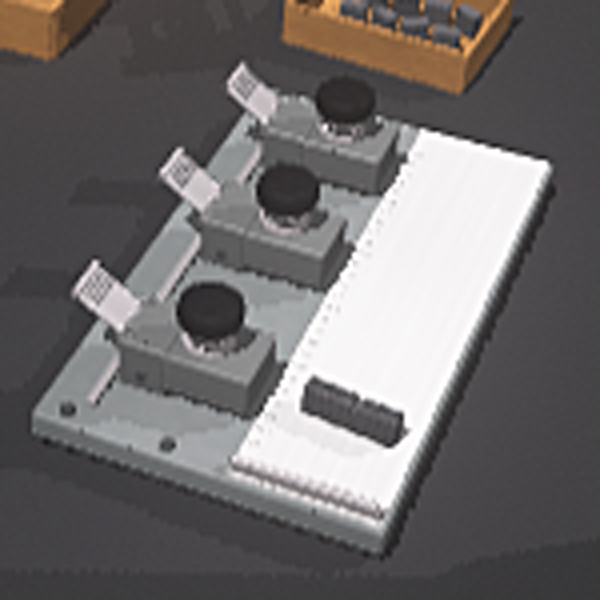

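Run:
```python
from plant import r
from h import *
im=cv2.imread("pics/top0.png"); m=r.camera_model("top")
z=cv2.resize(im[200:305,230:380],None,fx=5,fy=5,interpolation=cv2.INTER_CUBIC)
P=[]
for x,y in [(179,188),(381,219),(555,247)]:
    print(z[y,x], z[y,x+38])
    k=np.zeros(z.shape[:2],np.uint8); k[y-45:y+45,x-45:x+45]=(z.max(2)<72)[y-45:y+45,x-45:x+45]
    N,l,st,c=cv2.connectedComponentsWithStats(k); i=l[y,x]
    u=(c[i]+.5)/5-.5+[230,200]; p=onz(m,*u,.092); P.append(p); print(st[i],u,p)
    # base edges
d=P[0]-P[2]; print("yaw",np.degrees(np.arctan2(-d[0],d[1])),[np.linalg.norm(P[i]-P[i+1]) for i in(0,1)])
yaw=np.arctan2(-d[0],d[1]);R=np.array([[np.cos(yaw),-np.sin(yaw)],[np.sin(yaw),np.cos(yaw)]])
for p in P:
    te=p[:2]+R@[15+34+38*np.cos(np.radians(37)),0]*np.array(1e-3) if 0 else p[:2]+R@np.array([.015+.034+.038*.8,0])
    print("tabend raised",te, "proj",((proj(m,[*te,.081])-[230,200]+.5)*5-.5))
for q in [(102,52),(678,138),(632,474),(48,382)]:
    u=(np.array(q)+.5)/5-.5+[230,200]; print(onz(m,*u,.026))
```

```text
[64 63 64] [97 96 94]
[ 153  161   58   59 2610] [265.79019157 237.46245211] [0.52130646 0.05209134 0.092     ]
[61 60 62] [117 116 113]
[ 353  191   59   60 2623] [305.99878002 243.72039649] [ 0.502006   -0.07255078  0.092     ]
[60 58 58] [118 117 112]
[ 526  219   60   59 2736] [340.69590643 249.16074561] [ 0.48526024 -0.17989153  0.092     ]
yaw -8.832165464629576 [np.float64(0.126127585502303), np.float64(0.10863911224451851)]
tabend raised [0.59976496 0.03990022] proj [201.54443907  65.21876556]
tabend raised [ 0.5804645  -0.08474191] proj [400.31496182  96.01932052]
tabend raised [ 0.56371874 -0.19208266] proj [571.83585405 122.79515196]
[0.61383177 0.10617086 0.026     ]
[ 0.55813655 -0.26720518  0.026     ]
[ 0.34264984 -0.23480204  0.026     ]
[0.4008631  0.13933427 0.026     ]
```

Request:
carry_out(plan=[[0.012, 0.036, 0, 0, 0, -0.05], [0.012, 0.036, 0, 0, 0, -0.05], [0.012, 0.036, 0, 0, 0, -0.05], [0.012, 0.036, 0, 0, 0, -0.05], [0.012, 0.036, 0, 0, 0, -0.05], [0.012, 0.036, 0, 0, 0, -0.05], [0.012, 0.036, 0, 0, 0, -0.05], [0.012, 0.036, 0, 0, 0, -0.05], [0.012, 0.036, 0, 0, 0, -0.05], [0.012, 0.036, 0, 0, 0, -0.05], [0.012, 0.036, 0, 0, 0, -0.05], [0.012, 0.036, 0, 0, 0, -0.04]], fingers=1, force=20)

```text
time_s: 1.1
tcp_pos: [0.4299, -0.1627, 0.2181]
eef_rot: [179.4, -0.4, 169.4]
contact_force: [0.8, -1.2, 0.4]
gripper_width: 0.0132
```

Request:
carry_out(plan=[[0.017, 0.039, 0.001, 0, 0, 0], [0.017, 0.039, 0.001, 0, 0, 0], [0.017, 0.039, 0.001, 0, 0, 0], [0.015, 0.039, 0.001, 0, 0, 0.01], [0.012, 0.03, 0, 0, 0, 0.01], [0.005, 0.01, 0, 0, 0, 0], [0, 0, 0, 0, 0, 0], [0, 0, 0, 0, 0, 0]])

```text
time_s: 1.77
tcp_pos: [0.5107, 0.0417, 0.2213]
eef_rot: [179.4, -0.4, 170.8]
contact_force: [-0.0, -0.4, 0.7]
gripper_width: 0.0001
```

Run:
```python
from plant import r
from h import *
s=r.get_state(); print(s['tcp_pos'],s['eef_rot'],s['contact_force'],s['gripper_width'])
im=r.capture("wrist"); cv2.imwrite("pics/w1.png",im[:,:,::-1])
m=wristmodel(r,s); 
for p in [(0.5213,.0521,.094),(.502,-.0726,.094),(.4853,-.1799,.094)]: print(proj(m,p))
```

```text
[0.51073097 0.04166415 0.22134534] [179.37395775  -0.40866762 170.84642796] [-0.0131657  -0.42386918  0.72013309] 6.146481995195893e-05
[293.94648511 210.86781978]
[148.75973917 212.31218354]
[ 22.91192168 213.46278486]
```

View pics/w1.png

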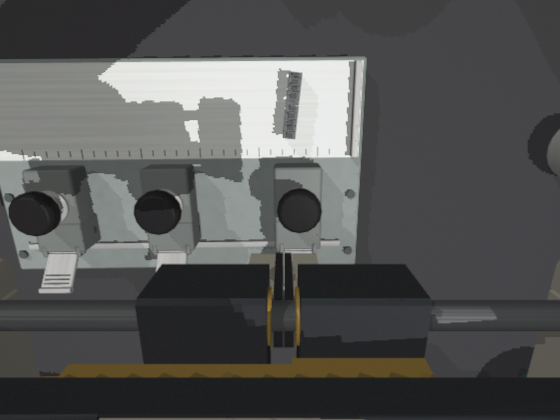

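The wrist view shows the pads at (299,211), (158,212) and (35,213), about 4 mm to +y of the top-camera estimate at the near pad. I'll use the mean of the two and descend above the left pad.

Request:
carry_out(plan=[[0.01, 0.012, -0.03, 0, 0, 0], [0.0, 0.0, -0.03, 0, 0, 0], [0, 0, -0.03, 0, 0, 0], [0, 0, -0.015, 0, 0, 0], [0, 0, 0, 0, 0, 0], [0, 0, 0, 0, 0, 0]])

```text
time_s: 2.32
tcp_pos: [0.5195, 0.0465, 0.115]
eef_rot: [179.3, -0.2, 170.4]
contact_force: [0.3, -0.2, 1.1]
gripper_width: 0.0002
```

Request:
carry_out(plan=[[0.002, 0.008, -0.008, 0, 0, 0], [0, 0.002, -0.008, 0, 0, 0], [0, 0, 0, 0, 0, 0], [0, 0, 0, 0, 0, 0]])

```text
time_s: 2.65
tcp_pos: [0.5232, 0.0558, 0.1015]
eef_rot: [179.1, 0.1, 170.2]
contact_force: [0.1, -0.9, 0.2]
gripper_width: 0.0003
```

Run:
```python
from plant import r
from h import *
s=r.get_state(); print(s['tcp_pos'],s['contact_force'])
cv2.imwrite("pics/s1.png",cv2.resize(r.capture("side")[120:300,250:430,::-1],None,fx=3,fy=3))
```

```text
[0.52322019 0.05576152 0.10153835] [ 0.08816698 -0.853738    0.19797692]
```

View pics/s1.png

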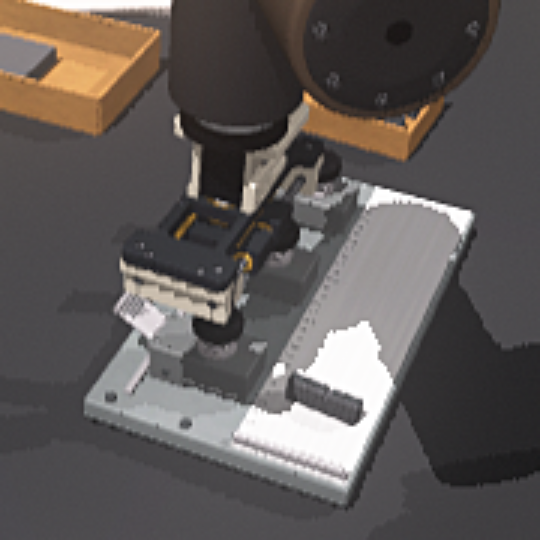

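The fingers are over the left pad at crop (220,315), so I'm pressing now.

Request:
carry_out(plan=[[-0.001, -0.002, -0.006, 0, 0, 0], [0, 0, -0.004, 0, 0, 0], [0, 0, -0.004, 0, 0, 0], [0, 0, 0, 0, 0, 0]])

```text
time_s: 3.03
tcp_pos: [0.5231, 0.054, 0.0887]
eef_rot: [179.0, 0.2, 170.3]
contact_force: [-2.5, 1.2, 6.8]
gripper_width: 0.0004
```

Request:
carry_out(plan=[[0, 0, -0.003, 0, 0, 0], [0, 0, -0.002, 0, 0, 0], [0, 0, 0, 0, 0, 0], [0, 0, 0, 0, 0, 0]])

```text
time_s: 3.37
tcp_pos: [0.5231, 0.054, 0.0854]
eef_rot: [179.0, 0.3, 170.3]
contact_force: [-4.2, 0.1, 8.8]
gripper_width: 0.0005
```

Request:
carry_out(plan=[[0, 0, -0.001, 0, 0, 0], [0, 0, 0, 0, 0, 0], [0, 0, 0, 0, 0, 0]])

```text
time_s: 3.62
tcp_pos: [0.5231, 0.054, 0.0862]
eef_rot: [179.1, 0.3, 170.4]
contact_force: [-2.9, 0.7, 8.3]
gripper_width: 0.0005
```

Run:
```python
from plant import r
from h import *
s=r.get_state(); print(s['tcp_pos'],s['contact_force'])
cv2.imwrite("pics/s2.png",cv2.resize(r.capture("side")[120:300,250:430,::-1],None,fx=3,fy=3))
```

```text
[0.52307283 0.05402899 0.08615411] [-2.93723847  0.65906996  8.30294611]
```

View pics/s2.png

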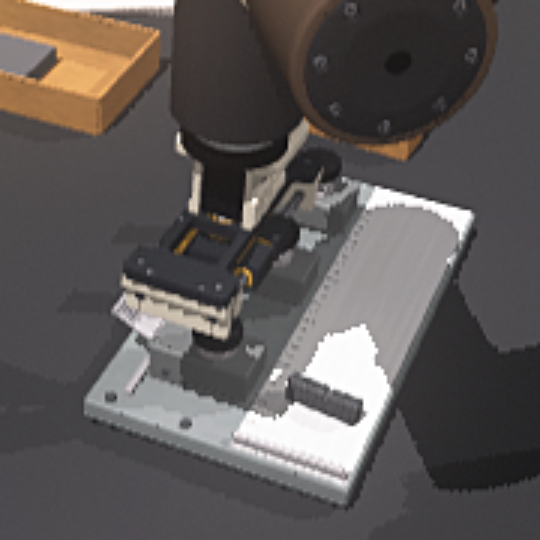

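The left pad is about 8 mm down at 8 N, which is a good spring. I'll lift and go to the middle head.

Request:
carry_out(plan=[[0, 0, 0.02, 0, 0, 0], [0, 0, 0.02, 0, 0, 0], [-0.006, -0.037, 0.004, 0, 0, 0], [-0.006, -0.037, 0, 0, 0, 0], [-0.006, -0.037, 0, 0, 0, 0], [-0.002, -0.015, 0, 0, 0, 0], [0, 0, 0, 0, 0, 0], [0, 0, 0, 0, 0, 0]])

```text
time_s: 4.33
tcp_pos: [0.504, -0.0749, 0.1326]
eef_rot: [179.0, 0.6, 170.7]
contact_force: [0.1, 1.2, 0.2]
gripper_width: 0.0005
```

Request:
carry_out(plan=[[0, 0.003, -0.018, 0, 0, 0], [0, 0.002, -0.012, 0, 0, 0], [0, 0, -0.004, 0, 0, 0], [0, 0, 0, 0, 0, 0], [0, 0, 0, 0, 0, 0]])

```text
time_s: 4.75
tcp_pos: [0.5054, -0.0675, 0.0978]
eef_rot: [179.0, 0.7, 170.7]
contact_force: [-0.3, -0.2, 0.3]
gripper_width: 0.0003
```

Run:
```python
from plant import r
from h import *
s=r.get_state(); print(s['tcp_pos'],s['contact_force'])
cv2.imwrite("pics/s3.png",cv2.resize(r.capture("side")[120:300,250:430,::-1],None,fx=3,fy=3))
```

```text
[ 0.50543666 -0.06750859  0.09779881] [-0.34585835 -0.23612907  0.30879156]
```

View pics/s3.png

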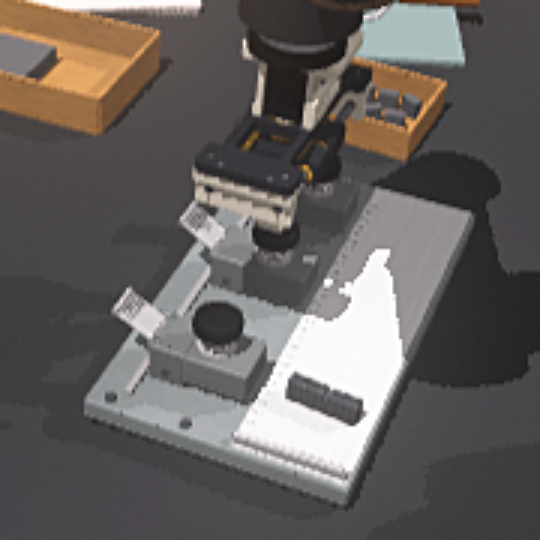

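The left pad has sprung back and the fingers are over the middle pad, so I'm pressing it.

Request:
carry_out(plan=[[-0.003, -0.003, 0, 0, 0, 0], [0, 0, -0.005, 0, 0, 0], [0, 0, -0.005, 0, 0, 0], [0, 0, -0.003, 0, 0, 0], [0, 0, 0, 0, 0, 0], [0, 0, 0, 0, 0, 0]])

```text
time_s: 5.3
tcp_pos: [0.5037, -0.07, 0.0862]
eef_rot: [178.9, 0.9, 170.8]
contact_force: [-0.9, 0.9, 2.9]
gripper_width: 0.0004
```

Request:
carry_out(plan=[[0, 0, 0, 0, 0, 0], [0, 0, 0, 0, 0, 0]])

```text
time_s: 5.47
tcp_pos: [0.5037, -0.07, 0.0863]
eef_rot: [178.9, 0.9, 170.8]
contact_force: [-1.6, 0.1, 2.8]
gripper_width: 0.0006
```

The middle pad reads 2.8 N at the same height, which is soft. I'll go slightly deeper to be sure of the depth, then move to the right-hand head.

Request:
carry_out(plan=[[0, 0, -0.003, 0, 0, 0], [0, 0, -0.001, 0, 0, 0], [0, 0, 0, 0, 0, 0], [0, 0, 0, 0, 0, 0]])

```text
time_s: 5.8
tcp_pos: [0.5038, -0.07, 0.0824]
eef_rot: [178.9, 0.9, 170.8]
contact_force: [-1.9, 0.9, 4.3]
gripper_width: 0.0004
```

Run:
```python
from plant import r
from h import *
s=r.get_state(); print(s['tcp_pos'],s['contact_force'])
cv2.imwrite("pics/s4.png",cv2.resize(r.capture("side")[120:300,250:430,::-1],None,fx=3,fy=3))
```

```text
[ 0.50377525 -0.0700028   0.08237623] [-1.94145197  0.87634393  4.30663235]
```

View pics/s4.png

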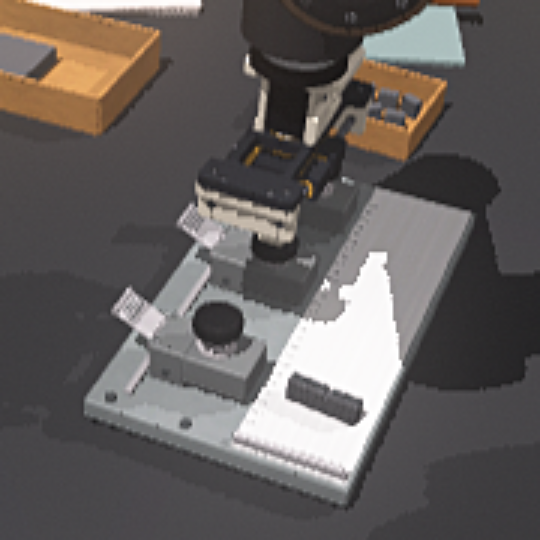

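Request:
carry_out(plan=[[0, 0, 0.02, 0, 0, 0], [0, 0, 0.02, 0, 0, 0], [-0.005, -0.034, 0.003, 0, 0, 0], [-0.006, -0.035, 0, 0, 0, 0], [-0.004, -0.025, 0, 0, 0, 0], [-0.001, -0.008, 0, 0, 0, 0], [0, 0, 0, 0, 0, 0], [0, 0, 0, 0, 0, 0]])

```text
time_s: 6.52
tcp_pos: [0.4888, -0.1749, 0.1263]
eef_rot: [178.9, 1.1, 171.0]
contact_force: [0.3, 0.1, -0.4]
gripper_width: 0.0004
```

Request:
carry_out(plan=[[-0.002, -0.002, -0.015, 0, 0, 0], [0, -0.001, -0.01, 0, 0, 0], [0, 0, -0.002, 0, 0, 0], [0, 0, 0, 0, 0, 0], [0, 0, 0, 0, 0, 0]])

```text
time_s: 6.93
tcp_pos: [0.4877, -0.1752, 0.0977]
eef_rot: [178.9, 1.0, 171.1]
contact_force: [0.8, -0.4, 0.7]
gripper_width: 0.0005
```

Run:
```python
from plant import r
from h import *
s=r.get_state(); print(s['tcp_pos'],s['contact_force'])
cv2.imwrite("pics/s5.png",cv2.resize(r.capture("side")[120:300,250:430,::-1],None,fx=3,fy=3))
```

```text
[ 0.48765525 -0.17524159  0.09774672] [ 0.8188085  -0.36101848  0.67660589]
```

View pics/s5.png

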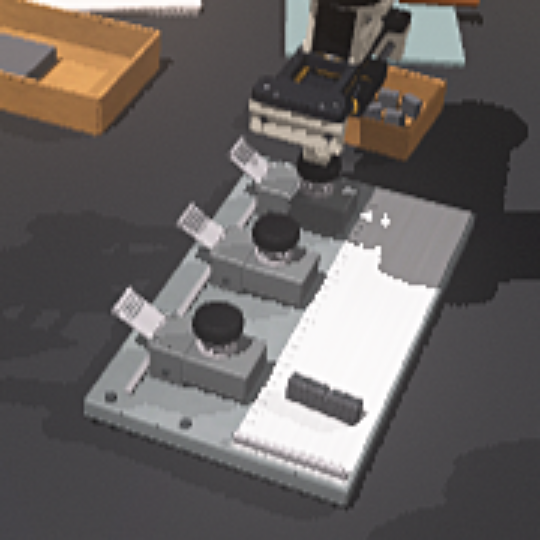

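The middle pad is back up and the fingers are over the right pad at crop (318,165). I'm pressing it.

Request:
carry_out(plan=[[-0.002, -0.002, 0, 0, 0, 0], [0, 0, -0.006, 0, 0, 0], [0, 0, -0.005, 0, 0, 0], [0, 0, -0.004, 0, 0, 0], [0, 0, 0, 0, 0, 0], [0, 0, 0, 0, 0, 0]])

```text
time_s: 7.48
tcp_pos: [0.4871, -0.177, 0.0851]
eef_rot: [179.0, 1.3, 171.2]
contact_force: [-3.1, 2.4, 10.3]
gripper_width: 0.0004
```

Request:
carry_out(plan=[[0, 0, -0.002, 0, 0, 0], [0, 0, -0.001, 0, 0, 0], [0, 0, -0.001, 0, 0, 0], [0, 0, 0, 0, 0, 0]])

```text
time_s: 7.82
tcp_pos: [0.4871, -0.177, 0.0836]
eef_rot: [179.0, 1.4, 171.3]
contact_force: [-3.8, 3.1, 10.8]
gripper_width: 0.0001
```

Readings at about 8 mm down are 8.3 N left, 2.8 N middle and 10.5 N right, so the worn head is the middle one. I'll lift and move above the middle tab.

Request:
carry_out(plan=[[0, 0, 0.022, 0, 0, 0], [0, 0, 0.025, 0, 0, 0], [0, 0, 0.022, -0.007, 0.013, 0], [0.025, 0.024, 0.01, -0.007, 0.013, 0], [0.025, 0.024, 0, 0, 0, 0], [0.025, 0.024, 0, 0, 0, 0], [0.018, 0.017, 0, 0, 0, 0], [0.004, 0.004, 0, 0, 0, 0], [0, 0, 0, 0, 0, 0], [0, 0, 0, 0, 0, 0]])

```text
time_s: 8.65
tcp_pos: [0.5884, -0.0799, 0.1657]
eef_rot: [179.9, 0.3, 171.1]
contact_force: [0.0, 0.1, -0.1]
gripper_width: 0.0003
```

Run:
```python
from plant import r
from h import *
s=r.get_state(); print(s['tcp_pos'],s['eef_rot'],s['contact_force'])
cv2.imwrite("pics/w6.png",r.capture("wrist")[:,:,::-1])
cv2.imwrite("pics/s6.png",cv2.resize(r.capture("side")[120:300,250:430,::-1],None,fx=3,fy=3))
```

```text
[ 0.58843169 -0.07989879  0.16566328] [179.90920933   0.27353843 171.11667336] [ 0.04950657  0.14209648 -0.11287715]
```

View pics/s6.png

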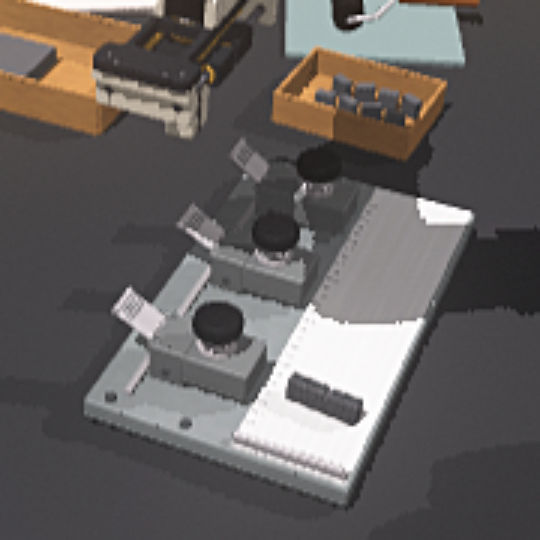

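View pics/w6.png

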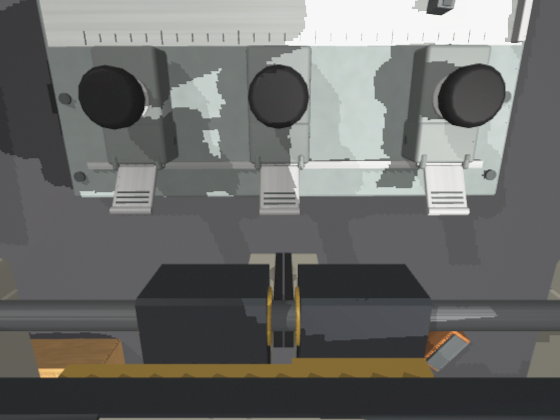

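All three pads are up and all tabs raised. In the wrist view the middle tab's end is at about (280,209) and the fingers point at column 284. I'll turn that into a position.

Run:
```python
from plant import r
from h import *
s=r.get_state(); m=wristmodel(r,s)
print(onz(m,280,208,.082), onz(m,262,208,.082),onz(m,299,208,.082)); print("pad",onz(m,278.5,96,.088)); print(proj(m,s['tcp_pos']))
m=r.camera_model("side")
for q in [(193,207)]:
    u=(q[0]+.5)/3-.5+250; v=(q[1]+.5)/3-.5+120; print(onz(m,u,v,.082))
```

```text
[ 0.58162001 -0.08066157  0.082     ] [ 0.57954389 -0.09375705  0.082     ] [ 0.58381197 -0.06683543  0.082     ]
pad [ 0.50419729 -0.06916743  0.088     ]
[280.99668751 268.67382516]
[ 0.58119066 -0.08785392  0.082     ]
```

Request:
carry_out(plan=[[-0.003, -0.002, -0.025, 0, 0, 0], [0, 0, -0.025, 0, 0, 0], [0, 0, -0.018, 0, 0, 0], [0, 0, 0, 0, 0, 0], [0, 0, 0, 0, 0, 0]])

```text
time_s: 9.17
tcp_pos: [0.5819, -0.087, 0.098]
eef_rot: [179.9, 0.5, 170.8]
contact_force: [0.4, -0.5, -0.1]
gripper_width: 0.0007
```

Request:
carry_out(plan=[[0.003, 0.004, -0.004, 0, 0, 0], [0, 0, -0.003, 0, 0, 0], [0, 0, 0, 0, 0, 0], [0, 0, 0, 0, 0, 0]])

```text
time_s: 9.5
tcp_pos: [0.5862, -0.0837, 0.0941]
eef_rot: [179.8, 0.7, 170.7]
contact_force: [0.7, -0.3, -0.1]
gripper_width: 0.0004
```

Run:
```python
from plant import r
from h import *
s=r.get_state(); print(s['tcp_pos'],s['eef_rot'],s['contact_force'])
cv2.imwrite("pics/s7.png",cv2.resize(r.capture("side")[120:300,250:430,::-1],None,fx=3,fy=3))
```

```text
[ 0.58619646 -0.08372851  0.09410132] [179.82007593   0.69697832 170.72939058] [ 0.71991371 -0.32766787 -0.07814645]
```

View pics/s7.png

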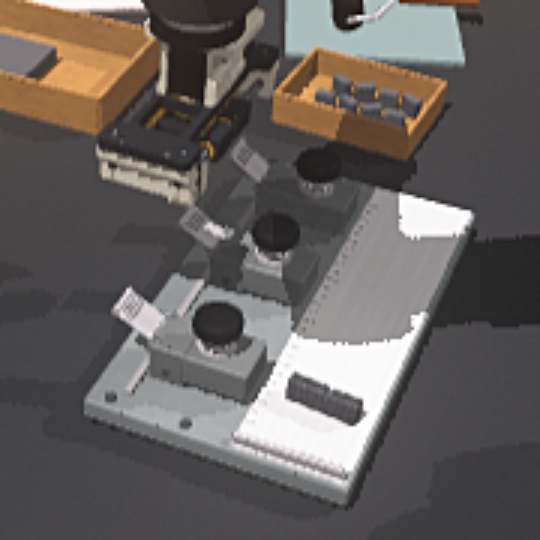

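The fingertips at crop (190,198) are just above the middle tab's end, so I'm pushing down in steps.

Request:
carry_out(plan=[[-0.001, 0, -0.008, 0, 0, 0], [0, 0, -0.007, 0, 0, 0], [0, 0, -0.006, 0, 0, 0], [0, 0, 0, 0, 0, 0]])

```text
time_s: 9.88
tcp_pos: [0.5896, -0.0837, 0.0749]
eef_rot: [179.7, 1.3, 170.9]
contact_force: [-0.1, -1.9, 2.2]
gripper_width: 0.001
```

Run:
```python
from plant import r
from h import *
s=r.get_state(); print(s['tcp_pos'],s['eef_rot'],s['contact_force'])
cv2.imwrite("pics/s8.png",cv2.resize(r.capture("side")[140:240,270:370,::-1],None,fx=6,fy=6,interpolation=cv2.INTER_CUBIC))
```

```text
[ 0.589603   -0.08366554  0.07492992] [179.74592757   1.26760668 170.85171554] [-0.06089335 -1.94609436  2.20117562]
```

View pics/s8.png

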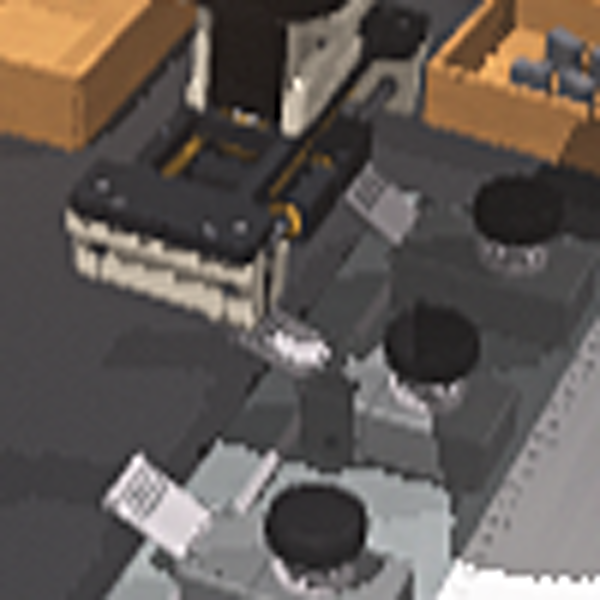

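The tab (crop 290,340) is tilting down under the fingers, so I'm continuing.

Request:
carry_out(plan=[[-0.002, 0, -0.006, 0, 0, 0], [-0.001, 0, -0.006, 0, 0, 0], [0, 0, -0.005, 0, 0, 0], [0, 0, 0, 0, 0, 0]])

```text
time_s: 10.27
tcp_pos: [0.5921, -0.0839, 0.061]
eef_rot: [179.7, 1.9, 171.0]
contact_force: [0.6, 0.9, 0.2]
gripper_width: 0.0006
```

Run:
```python
from plant import r
from h import *
s=r.get_state(); print(s['tcp_pos'],s['eef_rot'],s['contact_force'])
cv2.imwrite("pics/s9.png",cv2.resize(r.capture("side")[140:240,270:370,::-1],None,fx=6,fy=6,interpolation=cv2.INTER_CUBIC))
```

```text
[ 0.5921124  -0.08388273  0.06104008] [179.69223246   1.88946551 170.97779803] [0.61079024 0.88373957 0.15232896]
```

View pics/s9.png

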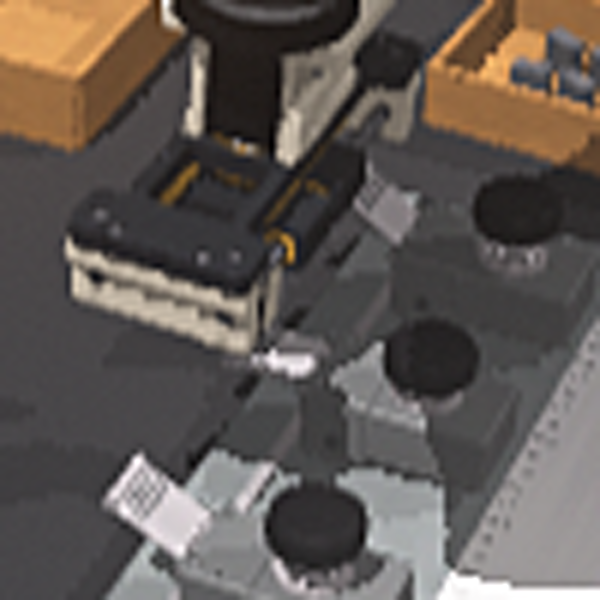

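The tab is nearly flat and the pad is drawn down. I'll re-level the tool, shift in slightly, and press to the stop.

Request:
carry_out(plan=[[-0.003, 0, 0, 0, 0.015, 0], [-0.003, 0, -0.002, 0, 0.015, 0], [0, 0, -0.005, 0, 0, 0], [0, 0, -0.004, 0, 0, 0], [0, 0, 0, 0, 0, 0]])

```text
time_s: 10.73
tcp_pos: [0.5867, -0.0836, 0.0578]
eef_rot: [-179.9, 0.1, 171.2]
contact_force: [-1.1, 0.7, 1.6]
gripper_width: 0.0008
```

Request:
carry_out(plan=[[0, 0, -0.003, 0, 0, 0], [0, 0, -0.003, 0, 0, 0], [0, 0, 0, 0, 0, 0]])

```text
time_s: 10.98
tcp_pos: [0.587, -0.0836, 0.0579]
eef_rot: [-179.9, 0.2, 171.3]
contact_force: [0.3, -0.0, 0.1]
gripper_width: 0.0004
```

Request:
carry_out(plan=[[0, 0, -0.006, 0, 0, 0], [0, 0, -0.006, 0, 0, 0], [0, 0, -0.006, 0, 0, 0]])

```text
time_s: 11.23
tcp_pos: [0.5877, -0.0838, 0.0551]
eef_rot: [-179.7, 0.3, 171.7]
contact_force: [-23.6, 9.8, 62.9]
gripper_width: 0.0005
```

The force jumped to 63 N, so the tab is on its stop. I'll lift away and look.

Request:
carry_out(plan=[[0, 0, 0.01, 0, 0, 0], [0, 0, 0.025, 0, 0, 0], [0, 0, 0.03, 0, 0, 0], [0, 0, 0.035, 0, 0, 0], [0.015, 0, 0.035, 0, 0, 0], [0.03, 0, 0.02, 0, 0, 0], [0.03, 0, 0, 0, 0, 0], [0, 0, 0, 0, 0, 0], [0, 0, 0, 0, 0, 0]])

```text
time_s: 11.98
tcp_pos: [0.6575, -0.0822, 0.2223]
eef_rot: [-179.8, -0.4, 171.7]
contact_force: [-1.0, 1.1, -0.4]
gripper_width: 0.0002
```

Run:
```python
from plant import r
from h import *
s=r.get_state(); print(s['tcp_pos'],s['contact_force'])
a=cv2.imread("pics/side0.png"); b=r.capture("side")[:,:,::-1]
cv2.imwrite("pics/full10.png",b)
f=lambda im:cv2.resize(im[150:260,275:375],None,fx=4,fy=4,interpolation=cv2.INTER_CUBIC)
cv2.imwrite("pics/s10.png",np.hstack([f(a),f(b)]))
cv2.imwrite("pics/w10.png",r.capture("wrist")[:,:,::-1])
```

```text
[ 0.65751514 -0.08222912  0.22234074] [-0.98877096  1.12781822 -0.36182793]
```

View pics/s10.png

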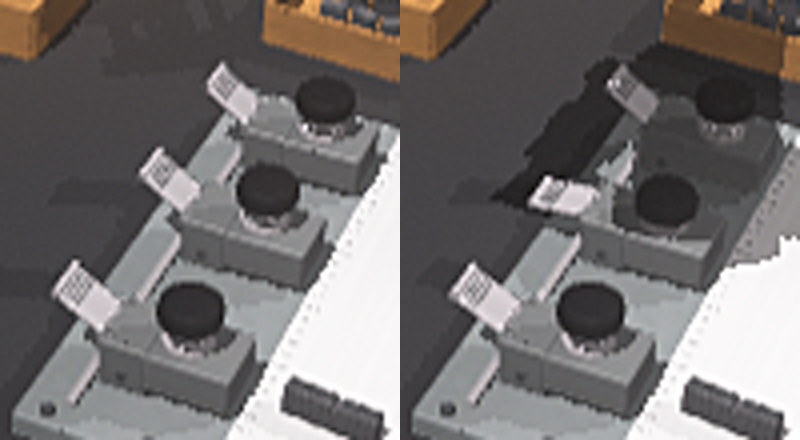

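View pics/w10.png

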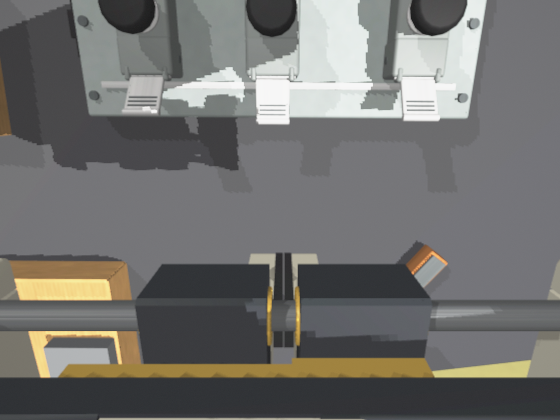

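View pics/full10.png

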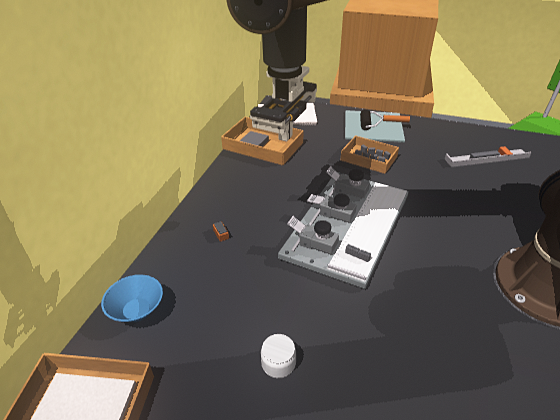

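The side view shows the middle tab nearly flat with its pad drawn down, the other two tabs raised with pads up, and the loose things in place. I'll check the tab end's height before handing in.

Run:
```python
from plant import r
from h import *
m=r.camera_model("side")
p=np.array([.5035,-.070]);e=np.array([.988,-.1535]);n=np.array([.1535,.988])
b=cv2.imread("pics/full10.png"); 
z=cv2.resize(b[180:220,295:345],None,fx=12,fy=12,interpolation=cv2.INTER_CUBIC)
for ang,c in [(0,(0,0,255)),(.6,(255,0,0)),(.66,(0,255,255)),(.75,(0,255,0))]:
    t=np.radians(37)-ang
    for L in(.038,):
        q=[]
        for w in(-.015,.015):
            X=p+e*(.049+L*np.cos(t)-.002*np.sin(t))+n*w; u=proj(m,[*X,.058+L*np.sin(t)+.002*np.cos(t)]); q.append(tuple(int(x) for x in (u-[295,180]+.5)*12))
        cv2.line(z,q[0],q[1],c,1); print(ang,q)
cv2.imwrite("pics/z11.png",z)
a=cv2.imread("pics/side0.png");
d=(cv2.absdiff(a,b).max(2)>40)
for nme,(x,y,w) in dict(type=(358,253,14),tin=(279,355,22),tray=(369,154,30),block=(221,232,12)).items(): print(nme,d[y-w:y+w,x-w:x+w].sum())
```

```text
0 [(256, 87), (201, 161)]
0.6 [(216, 152), (161, 227)]
0.66 [(215, 160), (160, 235)]
0.75 [(215, 172), (159, 247)]
type 0
tin 20
tray 483
block 0
```

View pics/z11.png

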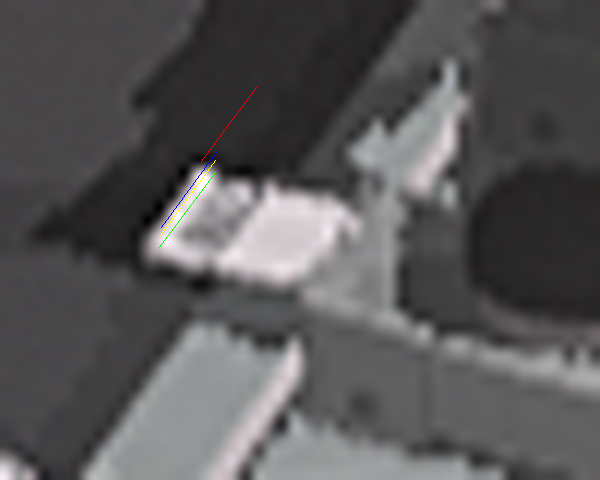

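Run:
```python
from plant import r
print(r.get_state()['time_s'], r.close_job())
```

```text
the job is handed in; nothing more can be done
12.0833 None
```

I pressed the three pads from left to right. At about 8 mm down they pushed back with roughly 8.3 N (left), 2.8 N (middle) and 10.3 N (right). The middle head therefore has the worn spring, and I pushed its parking tab down until the force jumped to 63 N, which I took as its stop. I then lifted clear and handed in at about 12 s.

**Last checks:**
- **Middle head:** the side view shows its tab lying flat where a fully-down tab should be. The image can only tell its angle to about 0.09 rad, so the 63 N stop is the main evidence. Its pad stays drawn down.
- **Other heads:** both tabs are raised and both pads are up.
- **Loose things:** the type line and block matched the first picture exactly and the tin almost did. The tray differed by pixel count, which I put down to the arm's shadow, because it looked in the same place.
- **Disagreements:** the right head's 10.3 N is a little above the stated 7–9 N for a good spring. The wrist and top cameras differed by up to 4 mm on where the pads were, so I used positions between the two.

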